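Load the pin-on-disc wear tester

ROBOT

A 6-joint arm with a two-finger parallel gripper is mounted at the origin on a cart in front of the work surface, level with it; the furniture and walls round the work are solid. World frame = base frame: x ahead of the robot, y to its left, z up, the work surface at z = 0. Lengths are in mm, angles in rad, forces in N, time in s.
With the tool pointing down it reaches from about 400 to 925 mm from the base axis. Payload 12.5 kg.
Tool frame: the origin (TCP) lies at the very end of the fingers, on their centre line; the grasp point (between the pads) lies 19 mm behind it; z points along the fingers, y is the line along which they close (so a half turn about z gives the same grasp; the last joint's range is limited). The gripper opens to 95 mm and grips with 3 to 60 N. Pads are 20 mm wide; open, the fingers measure 119 mm over their backs; the gripper's body (75 mm by 180 mm) begins 59 mm behind the grasp point.
Start: joints at [1.153, 0.491, 1.559, -0, 1.092, -0.106], TCP at [191.717, 594.891, 176.361] pointing down, gripper open.
Joint ranges: [-3.1, 3.1], [-0.84, 2.19], [0.05, 2.79], [-1.13, 4.28], [0.06, 2.93], [-2.69, 2.69]. Speed limits (rad/s): [2.22, 2.22, 2.79, 3.14, 3.14, 3.14].

INTERFACE

Orientations are given as [roll, pitch, yaw] about the fixed x, y, z axes, in that order (R = Rz(yaw) Ry(pitch) Rx(roll)).
In Python, from cell import env, imaging gives the robot as it stands (env), with the cameras (imaging).
- The arm moves only by the shell command python3 steer.py, which reads ROWS from standard input. ROWS is a JSON object with one list for each field, all of the same length, 1 to 5, a row being the entries at one place: dx, dy, dz (the shift in mm), turn (a turn about the tool's z in rad), jaw (the opening from 0.0 (shut) to 1.0 (fully open)); each row is the pose to reach, as a shift and turn from the pose commanded when the command began, along the tool's axes at that moment; what a row does not reach only later rows make up. A row lasts 1/12 s, in which the tool goes at most 41.7 mm and 0.125 rad, less where a joint would pass 70% of its speed; a pose out of reach is approached as far as the arm can. The fingers move at their own pace and stop on an object; the grip force is fixed at half the most. Time passes only in rows, so rows that do not move let the fingers close. It prints the time, the measured TCP pose, the force, the opening and the grip force at its end. Input that does not fit is refused with a message, and nothing moves.
- env.state(): the state, without advancing time (a new reading comes with each control period).
- imaging.read_camera(name): name is "scene" or "side" or "wrist"; returns (picture, depth): 384x512x3 uint8, red, green, blue; 384x512 float32, mm along the optical axis (not along the pixel's ray), 0 where there is no reading.
- imaging.camera_info(name): a dict with "vertical_fov" (degrees; the focal length in pixels is half the picture's height over the tangent of half this angle, whatever the lens; pixels are square), "cx", "cy" (the principal point, pixels), "dist_coeffs" ([k1, k2, p1, p2, k3] as OpenCV has them; the pictures are not rectified), "origin" and "attitude" of the camera in the world. Camera axes: x right, y down, z forward; pixel columns grow to the right and rows downward; lengths in mm; the calibration is good to about 2 mm. A picture is of the moment at which its call begins: read the wrist's pose just before it. camera_info takes no time and is no camera call; for the wrist camera it gives the pose at the moment of the call.
- env.job_done(): hands the job in; it is judged then, once.
The state is a dict: "t": time; "joints": joint angles; "qvel": joint speeds; "tau": joint torques, N m; "eef_pos": TCP position; "tcp_rot": TCP orientation; "ft_force": force on the tool from outside, world axes, zero at the start; "moment": the same for the moment, N m; "opening": opening from 0.0 (shut) to 1.0 (fully open); "grip_force": force on a finger pad.
Only numpy, scipy, OpenCV 4.12 (cv2) and the standard library are available. Lean on these libraries where they do the work, as an engineer would, in place of code of your own. Each camera call takes 0.05 s, during which the arm holds its last target. There are 200 camera calls.

TASK

Set up the wear tester for a run: gently push its raised load arm down until it is level and the pin rests on the disc, and only then hang the largest of the three steel weights by its eye on the peg at the end of the arm, behind the peg's head, so that it hangs there freely. Do not let the arm slam, and leave the other weights and everything else on the bench where they are.

Things in the scene. Friction and masses are not known exactly. Their poses are not given: they have to be found in the camera images.
- tester: Pin-on-disc wear tester, fixed: white base box (x -83 to +123, y -75 to +75 mm), steel deck at z 74 mm with a disc on a turntable (centre x -30 mm), a pivot post behind it holding the load arm. Origin at bench height. The arm runs along the tester's -x (its front, towards the robot) in the plane y = 0; its pivot axis lies along y at x +60, z 150 mm.
- load_arm (a joint): Tilt of the load arm about its pivot, rad: 0 = level, pin on the disc, against its stop; grows as the front end is raised (at most 0.75). The arm is balanced and its pivot stiff, so it stays where it is left; about 2 N down on its front part moves it. A weight hung on the raised arm would make it fall.
- push_spot (a point): Point on the flat top of the arm near its front end, a good place to push down: 155 mm in front of the pivot, 6 mm above the arm's centre line; 156 mm above the bench and at x -95 mm in the tester's frame when the arm is level. The aluminium bar is 16 mm wide, 12 mm thick and ends 185 mm in front of the pivot.
- peg (a point): Middle of the 6 mm round peg on the arm's front end, along the arm's x: 193 mm in front of the pivot (x -133, y 0, z 150 mm in the tester's frame when level). Free length 17 mm, from the bar's end 8 mm behind this point to a round head, 12 mm across and 4 mm thick, whose tip is 13 mm in front. An eye goes on from the front over the head, then down until it hangs on the peg. Axes as the arm's.
- weight_large: Largest of three alike steel weights: cylinder 46 mm across, 40 mm high, about 0.5 kg, 116 mm tall over all. Stands upright; origin at the centre of its underside. A 12 mm neck carries an upright flat eight-sided eye (z 76 to 116 mm), 40 mm across flats, upright flats facing the body's +y and -y, 8 mm thick along x, with a 22 mm hole along x. Half a turn about z makes no difference.
- weight_large_eye (a point): Centre of the hole in the largest weight's eye, 96 mm above its underside. Hung on the peg, it lies 8 mm below the peg's centre line. Axes as the weight's.
- weight_medium: Medium steel hanging weight, to be left alone: cylinder 36 mm in diameter, 34 mm high, 110 mm tall over all, with the same neck and eye. Stands upright; origin at the centre of its underside, z up its axis.
- weight_small: Small steel hanging weight, to be left alone: cylinder 28 mm in diameter, 28 mm high, 104 mm tall over all, with the same neck and eye. Stands upright; origin at the centre of its underside, z up its axis.
- bottle_a: Amber sample bottle with a white cap, 51 mm in diameter, 109 mm high, standing; a bystander. Origin at the centre of its underside.
- beaker: Small empty glass beaker, 72 mm in diameter, 89 mm high, standing; a bystander. Origin at the centre of its underside.

How it is judged (in metres and radians):
On the way:
1. the load arm is pushed down level while the largest weight is still more than 60 mm from the peg (value of joint load_arm below 0.03 rad and distance between weight_large_eye and peg above 0.06 m), for 0.2 s.
At the end, for the whole second after the job is handed in: Arm level within 0.03 rad; the largest weight hangs on the peg by its eye behind the head (hole centre within 9 mm of the peg's middle along the arm, 6 mm across, 4 to 12 mm below its centre line), borne by the tester, clear of the bench, upright within 0.15 rad, at rest, released (value of joint load_arm below 0.03 rad and x of weight_large_eye in the frame of peg between -0.009 and 0.009 m and y of weight_large_eye in the frame of peg between -0.006 and 0.006 m and z of weight_large_eye in the frame of peg between -0.012 and -0.004 m and angle between weight_large's own z axis and vertical below 0.15 rad and contact force between weight_large and tester above 2.5 N and height (world z) of weight_large above 0.02 m and linear speed of weight_large below 0.05 m/s and angular speed of weight_large below 0.5 rad/s and contact force between the fingers and weight_large below 0.1 N); the robot touches nothing.
It fails at once if the medium or the small weight is moved more than 30 mm or tipped ((distance of weight_medium from where it was at the start of the episode above 0.03 m or angle between weight_medium's own z axis and vertical above 0.4 rad) or (distance of weight_small from where it was at the start of the episode above 0.03 m or angle between weight_small's own z axis and vertical above 0.4 rad)).
It fails at once if the amber bottle or the beaker is moved more than 30 mm or tipped ((distance of bottle_a from where it was at the start of the episode above 0.03 m or angle between bottle_a's own z axis and vertical above 0.4 rad) or (distance of beaker from where it was at the start of the episode above 0.03 m or angle between beaker's own z axis and vertical above 0.4 rad)).
It fails at once if the load arm slams down (faster than 2.5 rad/s) (velocity of joint load_arm below -2.5 rad/s).
It also fails if it takes over 56 s, if anything falls off the work surface, if the arm or the gripper's body presses on something with over 40 N, if the wrist force passes 120 N, or if a joint passes its speed limit or range.

## Working session

There is one attempt and no reset: what is moved stays moved. The work goes in short steps, Python scripts to look and compute and a shell command to move; the robot and the scene stay as the last step left them, time stands still between calls to the robot, and variables do not carry over. Pictures are saved under pics/ and viewed, at most 13 in all, crops included, and the job is handed in when it is done.

```bash
ls; mkdir -p pics
cat > h.py <<'E'
from cell import env, imaging
import numpy as np, cv2
from scipy.spatial.transform import Rotation as R
def grab(n):
    ci=imaging.camera_info(n); im,d=imaging.read_camera(n); return im,d,ci
def K(ci):
    f=192/np.tan(np.radians(ci["vertical_fov"])/2)
    return np.array([[f,0,ci["cx"]],[0,f,ci["cy"]],[0,0,1]])
def Rc(ci):
    a=np.array(ci["attitude"]); return a if a.shape==(3,3) else R.from_euler("xyz",a).as_matrix()
def cloud(d,ci):
    h,w=d.shape; u,v=np.meshgrid(np.arange(w),np.arange(h))
    p=cv2.undistortPoints(np.stack([u,v],-1).reshape(-1,1,2).astype(np.float32),K(ci),np.array(ci["dist_coeffs"])).reshape(h,w,2)
    c=np.dstack([p*d[...,None],d]); return c@Rc(ci).T+np.array(ci["origin"])
E
python3 - <<'E'
from h import *
print(env.state()); 
for n in ["scene","side","wrist"]:
    im,d,ci=grab(n); print(n,ci)
    np.savez(f"pics/{n}0.npz",im=im,d=d); cv2.imwrite(f"pics/{n}0.png",im[...,::-1])
a=[cv2.imread(f"pics/{n}0.png") for n in ["scene","side","wrist"]]
b=np.vstack([np.hstack(a[:2]),np.hstack([a[2],a[2]*0])]); cv2.imwrite("pics/all0.png",cv2.resize(b,(800,600)))
E
```

```text
cell.py
pics
steer.py
{'t': 0.0, 'joints': array([ 1.15342277e+00,  4.91513514e-01,  1.55942171e+00,  1.68601479e-05,
        1.09169103e+00, -1.05587525e-01]), 'qvel': array([-1.79054221e-05,  1.43235283e-03, -1.21662114e-03, -4.11234897e-05,
       -1.05584025e-03,  4.14089318e-05]), 'tau': array([ 2.17086796e-03, -6.12646151e+01, -2.58189332e+01,  6.93294732e-02,
        4.81056562e-02, -4.60652291e-05]), 'eef_pos': array([191.58187284, 594.63188798, 175.79992594]), 'tcp_rot': array([-3.14056638e+00, -1.23803236e-04,  2.82979878e+00]), 'ft_force': array([ 0.64570592, -0.05641971, -0.2581235 ]), 'moment': array([ 0.00287615, -0.00156793,  0.04666632]), 'grip_force': 0.0, 'opening': 1.0022736214675798}
scene {'vertical_fov': 49.08801302205694, 'cx': 253.11691065770734, 'cy': 193.39929183586088, 'dist_coeffs': array([-0.12698753,  0.        ,  0.        ,  0.        ,  0.        ]), 'origin': array([-352.7532904 , -630.37364972,  576.37195838]), 'attitude': array([-2.00073551,  0.00626393, -1.11713415])}
side {'vertical_fov': 53.55695078116773, 'cx': 252.62303492983187, 'cy': 195.3241245620605, 'dist_coeffs': array([0.02062242, 0.        , 0.        , 0.        , 0.        ]), 'origin': array([480.18632588, 637.63762041, 541.26870106]), 'attitude': array([-2.02921355, -0.00309528, -3.07914332])}
wrist {'vertical_fov': 61.33592894122242, 'cx': 252.31970510131194, 'cy': 189.5280315793572, 'dist_coeffs': array([-0.06728827,  0.        ,  0.        ,  0.        ,  0.        ]), 'origin': array([111.69734489, 620.33907104, 383.50571011]), 'attitude': array([2.84332447e+00, 1.61425479e-03, 1.26002735e+00])}
```

View pics/all0.png

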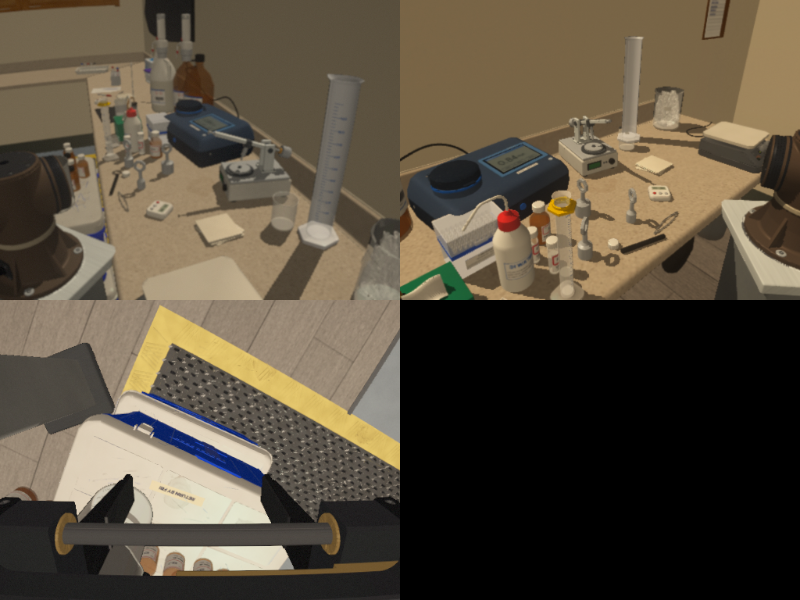

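The scene view (left) shows the tester near (250,170) with its arm raised, and the weights near (140,170) and (167,155). In the side view (right) the tester is at (590,150) and the three weights are at (583,200), (631,207) and (585,242). Next I'll enlarge both.

Run:
```python
from h import *
s=cv2.imread("pics/scene0.png"); q=cv2.imread("pics/side0.png")
a=cv2.resize(s[150:270,140:400],None,fx=3,fy=3)[:, :780]; print(a.shape)
b=cv2.resize(q[140:340,190:350],None,fx=3,fy=3)
cv2.imwrite("pics/c1.png",cv2.resize(s[145:275,130:390],(800,400))); cv2.imwrite("pics/c2.png",cv2.resize(q[140:340,170:370],(600,600)))
```

```text
(360, 780, 3)
```

View pics/c1.png

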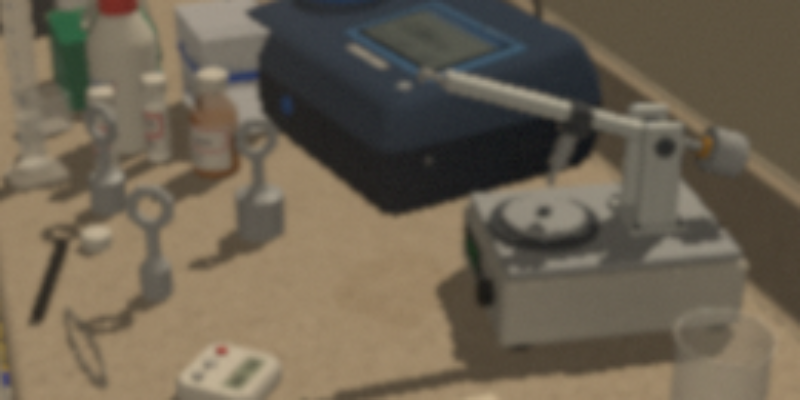

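View pics/c2.png

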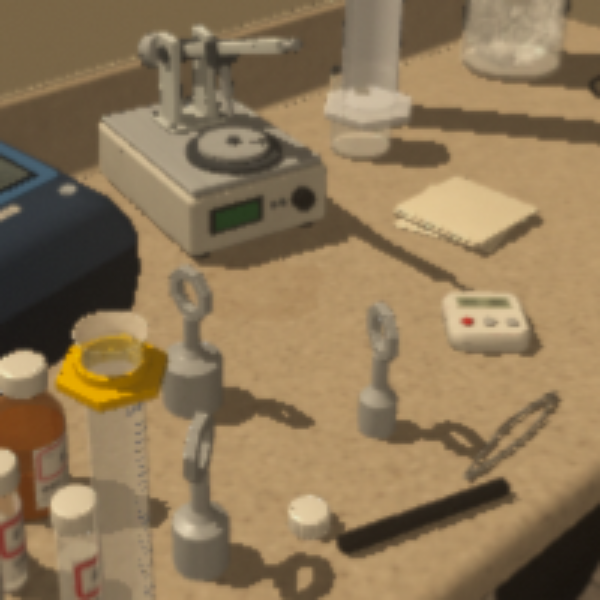

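Crop c1 shows weights at (258,190), (105,165) and (153,250), and the raised arm running from tip (425,75) to post (655,130). Crop c2 shows the same weights at (192,350), (200,500) and (378,375), and the tester's box at (215,180). Next I'll use the depth data to size the weights and find the tester.

```bash
cat > m.py <<'E'
from h import *
C={n:(np.load(f"pics/{n}0.npz"),imaging.camera_info(n)) for n in ["scene","side"]}
P={n:cloud(z["d"],ci) for n,(z,ci) in C.items()}
E
python3 - <<'E'
from m import *
def win(n,u0,u1,v0,v1):
    p=P[n][v0:v1,u0:u1].reshape(-1,3); return p[np.isfinite(p).all(1)&(C[n][0]["d"][v0:v1,u0:u1].ravel()>0)]
def circ(p):
    A=np.c_[2*p[:,:2],np.ones(len(p))]; x=np.linalg.lstsq(A,(p[:,:2]**2).sum(1),rcond=None)[0]; return x[:2],np.sqrt(x[2]+x[0]**2+x[1]**2)
W={"A":("side",222,248,228,282,"scene",203,226,180,228),"B":("side",224,250,276,336,"scene",155,174,176,218),"C":("side",284,308,240,290,"scene",168,190,203,246)}
for k,w in W.items():
    for w in (w[:5],w[5:]):
        p=win(*w); q=p[(p[:,2]>6)&(p[:,2]<135)]
        med=np.median(q[:,:2],0); q=q[np.linalg.norm(q[:,:2]-med,axis=1)<45]
        body=q[(q[:,2]>6)&(q[:,2]<26)]; eye=q[q[:,2]>78]
        c,r=circ(body) if len(body)>5 else (0,0)
        e=eye[:,:2]; m=np.median(e,0); u=np.linalg.svd(e-e.mean(0))[2][0]; s=(e-m)@u
        print(k,w[0],len(body),"body",c,r,"zmax",np.percentile(q[:,2],99),"eye",e.mean(0),"plane yaw",np.arctan2(u[1],u[0]),"w",np.ptp(s),"eyez",eye[:,2].min(),eye[:,2].max())
for n in P:
    p=P[n].reshape(-1,3); z=p[:,2]
    b=p[(abs(z)<8)&(p[:,0]>450)&(p[:,0]<800)&(abs(p[:,1])<250)]; print(n,"bench z",np.median(b[:,2]))
E
```

```text
A side 148 body [564.56731854 -55.49690977] 22.03642265041998 zmax 115.28665134825286 eye [564.10117014 -52.59353472] plane yaw 2.4225103934637606 w 40.95328328518657 eyez 78.10795774766052 117.01556882293295
A scene 99 body [561.91827368 -56.86332109] 20.51611082272002 zmax 115.11368871983892 eye [561.70458869 -56.6224566 ] plane yaw -0.7476951632922179 w 39.93216958798745 eyez 78.2586644795287 116.72356237694794
B side 163 body [542.13488261 103.66199243] 17.434125498273072 zmax 110.03937050117352 eye [542.23876933 109.89573772] plane yaw 1.3211818229534342 w 35.970599616331015 eyez 78.37678542234812 110.69007987453085
B scene 74 body [537.99570397 103.06104646] 14.969830214506565 zmax 109.08020420022635 eye [538.29220479 103.42638124] plane yaw 1.4112728962105745 w 42.84348012518849 eyez 78.29464876216281 110.82203864900646
C side 94 body [427.38206304 -32.46831973] 12.835626594901687 zmax 104.06038867949536 eye [426.91395035 -28.39796245] plane yaw 1.989486942734868 w 41.6811031252115 eyez 78.00982573165817 104.5197385696435
C scene 66 body [423.78566621 -33.59796599] 11.827580925410853 zmax 103.72934368188321 eye [424.2793168  -35.03432428] plane yaw -1.1759180391419277 w 39.34819054889919 eyez 78.09203045229651 104.26925991540514
scene bench z -0.8317996269482251
side bench z -0.2725757541522853
```

Weight A is the large one: 115 mm tall, r 22, at about (563,-56), with the eye plane at yaw about -0.73. Now the tester's pose and its arm.

Run:
```python
from m import *
D={}
for n,(u0,u1,v0,v1) in {"scene":(265,380,160,262),"side":(195,290,145,230)}.items():
    p=P[n][v0:v1,u0:u1].reshape(-1,3); p=p[C[n][0]["d"][v0:v1,u0:u1].ravel()>0]
    p=p[(p[:,0]>560)&(p[:,0]<1000)&(p[:,1]>-420)&(p[:,1]<0)]
    D[n]=p
    deck=p[(p[:,2]>69)&(p[:,2]<79)][:,:2].astype(np.float32)
    rect=cv2.minAreaRect(deck); print(n,"deck",len(deck),rect)
    w=p[(p[:,2]>8)&(p[:,2]<66)]
    rect=cv2.minAreaRect(w[:,:2].astype(np.float32)); print(" walls",len(w),rect)
    disc=p[(p[:,2]>80)&(p[:,2]<100)]; print(" disc",len(disc),disc.mean(0),np.ptp(disc,axis=0))
    arm=p[p[:,2]>150]; print(" top",len(arm), arm.min(0),arm.max(0))
    h,e=np.histogram(p[:,2],bins=np.arange(0,320,10)); print(h)
```

```text
scene deck 555 ((686.5576171875, -340.0328063964844), (246.91339111328125, 281.7217102050781), 64.23641967773438)
 walls 954 ((714.9026489257812, -278.4012145996094), (188.89125061035156, 253.1125946044922), 50.555084228515625)
 disc 739 [ 714.09685443 -300.0038752    90.86898392] [355.51179006 240.77511498  19.95193198]
 top 336 [ 560.06491177 -419.98111504  150.08338723] [ 815.27356487 -334.65593017  183.9013669 ]
[205 141 170 153 166 175 205 578 343 396 388 329 338 446  90 128 165  33
  10   0   0   0   0   0   0   0   0   0   0   0   0]
side deck 594 ((605.7070922851562, -276.087646484375), (130.04153442382812, 308.57354736328125), 8.867069244384766)
 walls 788 ((616.8635864257812, -289.343017578125), (99.08023834228516, 291.0205383300781), 14.140681266784668)
 disc 385 [ 613.90521806 -248.41229768   88.57461493] [ 97.3434724  322.13590597  19.91746335]
 top 194 [ 560.35871005 -419.33143834  150.61818708] [ 632.93000457 -331.31167869  185.84724098]
[ 88 119 115 123 129 140 204 629 243 142 136 161  67  40  47  72  83  28
  11   0   0   0   0   0   0   0   0   0   0   0   0]
```

Run:
```python
from m import *
pr=lambda n,L:[print(n,k,(u,v),P[n][int(v),int(u)].round(0)) for k,u,v in L]
pr("scene",[("disc",130+545/3.077,145+218/3.077),("deck",130+620/3.077,145+235/3.077),("posttop",130+652/3.077,145+108/3.077),("armtip",130+450/3.077,145+82/3.077),("armmid",130+540/3.077,145+105/3.077),("wall",130+620/3.077,145+300/3.077),("cw",130+725/3.077,145+150/3.077)])
pr("side",[("disc",170+235/3,140+142/3),("deck",170+150/3,140+120/3),("armtip",170+285/3,140+45/3),("armmid",170+250/3,140+45/3),("front",170+230/3,140+212/3),("Lwall",170+150/3,140+190/3)])
allp=np.vstack([P["scene"].reshape(-1,3),P["side"].reshape(-1,3)])
c=(P["scene"][215,307]+0)
d=P["side"][187,248]
from scipy.ndimage import label
for n,seed in (("side",(187,248)),("scene",(223,331))):
    z=P[n]; ok=(abs(z[...,2]-74)<4); 
    lab,_=label(ok); 
    m=cv2.dilate(ok.astype(np.uint8),None); 
    q=z[ok&(np.linalg.norm(z[...,:2]-z[seed][:2],axis=-1)<200)]
    print(n,len(q),cv2.minAreaRect(q[:,:2].astype(np.float32)),q.mean(0))
```

```text
scene disc (307.1205719857004, 215.84822879428015) [ 550. -338.   85.]
scene deck (331.49496262593436, 221.37309067273318) [ 564. -398.   74.]
scene posttop (341.8947026324342, 180.09912252193695) [ 618. -401.  166.]
scene armtip (276.2463438414039, 171.64933376665584) [ 501. -272.  211.]
scene armmid (305.49561260968477, 179.1241468963276) [ 544. -330.  184.]
scene wall (331.49496262593436, 242.497562560936) [ 519. -413.   42.]
scene cw (365.61910952226197, 193.748781280468) [ 624. -464.  140.]
side disc (248.33333333333331, 187.33333333333334) [ 552. -331.   88.]
side deck (220.0, 180.0) [ 643. -407.   73.]
side armtip (265.0, 155.0) [ 504. -258.  212.]
side armmid (253.33333333333331, 155.0) [480. 638. 541.]
side front (246.66666666666669, 210.66666666666669) [ 553. -269.   48.]
side Lwall (220.0, 203.33333333333334) [ 631. -317.   42.]
side 917 ((606.1181030273438, -376.54400634765625), (388.8043518066406, 257.8465270996094), 52.404335021972656) [ 588.30104346 -368.76787652   73.38072883]
scene 1478 ((551.174072265625, -446.5067138671875), (321.25506591796875, 260.76910400390625), 50.564422607421875) [ 557.71054541 -411.71243833   73.25991937]
```

Run:
```python
from m import *
res={}
for n in P:
    z=P[n].reshape(-1,3); z=z[np.isfinite(z).all(1)]
    dd=z[np.linalg.norm(z[:,:2]-[551,-335],axis=1)<60]; dd=dd[(dd[:,2]>83)&(dd[:,2]<92)]
    (c,r)=cv2.minEnclosingCircle(dd[:,:2].astype(np.float32)); print(n,"disc",len(dd),np.median(dd[:,2]),c,r,dd.mean(0))
    near=z[np.linalg.norm(z[:,:2]-[560,-340],axis=1)<220]
    arm=near[(near[:,2]>172)&(near[:,2]<235)]
    m=np.median(arm,0); 
    for _ in range(5):
        u=np.linalg.svd(arm-m,full_matrices=False)[2][0]; d=np.linalg.norm((arm-m)-np.outer((arm-m)@u,u),axis=1); arm=arm[d<14]; m=arm.mean(0)
    if u[1]<0:u=-u
    s=(arm-m)@u; print(" arm",len(arm),m,u,"yaw",np.arctan2(u[1],u[0]),"tilt",np.arcsin(u[2]),"tip",m+u*s.max(),"back",m+u*s.min())
    a=np.arctan2(u[1],u[0])
    wl=near[(near[:,2]>12)&(near[:,2]<64)]
    # wall: front face normal along u_xy, max extent
    uh=np.array([np.cos(a),np.sin(a)]); vh=np.array([-uh[1],uh[0]])
    dk=near[(near[:,2]>71)&(near[:,2]<77)]
    for nm,q in (("wall",wl),("deck",dk)):
        q=q[:,:2]-[551,-335]; A=q@uh;B=q@vh; k=(A>-180)&(A<80)&(abs(B)<95)
        print(" ",nm,k.sum(),"along",np.percentile(A[k],[1,50,99]),"across",np.percentile(B[k],[1,50,99]))
        # RANSAC-ish: histogram peaks
        for X,t in((A,"A"),(B,"B")):
            h,e=np.histogram(X[k],bins=np.arange(-180,100,4)); i=np.argsort(h)[-3:]; print("   ",t,e[i]+2,h[i])
```

```text
scene disc 259 85.18978481391605 (554.8073120117188, -332.9522399902344) 36.16762161254883 [ 551.17381151 -336.07434122   85.28951358]
 arm 217 [ 563.42592848 -344.60013408  196.11649913] [-0.68442049  0.72905489 -0.00689583] yaw 2.324627213044292 tilt -0.00689588438127296 tip [ 496.08675078 -272.86944041  195.43802807] back [ 699.34835487 -489.38672435  197.48597582]
  wall 1678 along [-137.08304802  -11.44447365   64.70477435] across [-63.29129758  74.36933788  92.6131046 ]
    A [54 50 46] [77 78 81]
    B [82 78 70] [204 207 214]
  deck 1087 along [-149.43564376  -55.3103296    48.38106391] across [-68.45446981  40.97337493  83.86868894]
    A [-62 -58 -54] [40 41 42]
    B [50 46 42] [67 70 78]
side disc 198 85.16687286021963 (555.8416137695312, -334.000732421875) 35.90053176879883 [ 554.56925402 -332.86198732   85.31397959]
 arm 128 [ 602.21586699 -366.74658871  201.56316565] [-0.67923275  0.73384265 -0.01085516] yaw 2.317567577081763 tilt -0.01085536936093281 tip [ 495.37866839 -251.31974375  199.85574728] back [ 710.8665739  -484.13274694  203.2995666 ]
  wall 1290 along [-152.93257716   40.54574578   65.32781161] across [-82.46524957 -56.69482005  61.71089206]
    A [42 46 50] [129 159 170]
    B [-74 -78 -70] [104 107 109]
  deck 742 along [-151.00132687  -49.54590519   47.83228893] across [-72.79645245 -26.19178105  77.36723636]
    A [-70  42 -66] [28 29 32]
    B [-42 -50 -54] [40 41 43]
```

Run:
```python
from m import *
c=np.array([555.3,-333.5]); a=2.32
uh=np.array([np.cos(a),np.sin(a)]); vh=np.array([-uh[1],uh[0]])
for n in P:
    z=P[n].reshape(-1,3); z=z[np.isfinite(z).all(1)]; 
    q=z[(z[:,2]>14)&(z[:,2]<62)][:,:2]-c; A=q@uh;B=q@vh
    for nm,k,ax in (("front",(abs(A-53)<14)&(abs(B)<60),1),("vpos",(abs(B-75)<14)&(A>-130)&(A<40),0),("vneg",(abs(B+75)<14)&(A>-130)&(A<40),0)):
        X,Y=(B[k],A[k]) if ax else (A[k],B[k])
        if len(X)<30: continue
        vx,vy,x0,y0=cv2.fitLine(np.c_[X,Y].astype(np.float32),cv2.DIST_HUBER,0,0.01,0.01).ravel()
        sl=vy/vx; ya=a+(-np.arctan(sl) if ax else np.arctan(sl)); print(n,nm,len(X),"yaw",ya,"at0",y0-sl*x0,"rms",np.std(Y-y0-sl*(X-x0)))
    # arm, in tester frame: xs=-A+(-30), pts near plane
    q=z-[c[0],c[1],0]; A=q[:,:2]@uh;B=q[:,:2]@vh
    k=(A>-60)&(A<110)&(abs(B)<22)&(z[:,2]>160)&(z[:,2]<320)
    Aa,Bb,Z=A[k],B[k],z[k,2]
    f=np.polyfit(Aa,Z,1);g=np.polyfit(Aa,Bb,1); print(n,"arm",k.sum(),"tilt",np.arctan(f[0]),"z at pivot",np.polyval(f,-90),"B slope",g, "A max",Aa.max(),"res",np.std(Z-np.polyval(f,Aa)))
    for lo in range(-60,110,20):
        j=(Aa>lo)&(Aa<lo+20)
        if j.sum(): print("   ",lo,j.sum(),"z",Z[j].min().round(),Z[j].max().round(),"B",Bb[j].min().round(),Bb[j].max().round())
```

```text
scene front 206 yaw 2.1818316 at0 52.10891 rms 2.6723200739893436
scene vpos 830 yaw 2.1860862 at0 77.150345 rms 1.6505282844402358
scene arm 430 tilt 0.33345240600313747 z at pivot 149.92002360910826 B slope [-0.16322541  8.04950641] A max 104.35611283032561 res 5.1435126051536235
    -60 40 z 160.0 173.0 B 5.0 21.0
    -40 53 z 162.0 182.0 B -4.0 21.0
    -20 86 z 160.0 185.0 B -6.0 22.0
    0 49 z 176.0 194.0 B -8.0 11.0
    20 53 z 182.0 201.0 B -7.0 11.0
    40 52 z 189.0 206.0 B -13.0 5.0
    60 54 z 196.0 214.0 B -13.0 3.0
    80 31 z 202.0 215.0 B -14.0 0.0
    100 12 z 211.0 220.0 B -15.0 -7.0
side front 539 yaw 2.1868157 at0 51.16389 rms 2.6753376684857137
side vneg 349 yaw 2.185244 at0 -73.14169 rms 2.5359284546158634
side arm 198 tilt 0.3464922492023093 z at pivot 147.3427961689432 B slope [-0.11185759 -4.34434001] A max 104.7644395708929 res 5.648039979161076
    -60 8 z 162.0 169.0 B 0.0 9.0
    -40 22 z 160.0 181.0 B -8.0 7.0
    -20 51 z 161.0 186.0 B -8.0 13.0
    0 20 z 175.0 193.0 B -9.0 6.0
    20 20 z 187.0 200.0 B -12.0 0.0
    40 20 z 193.0 207.0 B -15.0 -5.0
    60 23 z 199.0 214.0 B -18.0 -8.0
    80 25 z 203.0 219.0 B -18.0 -4.0
    100 9 z 209.0 217.0 B -17.0 -7.0
```

Run:
```python
from m import *
z=np.vstack([P[n].reshape(-1,3)[C[n][0]["d"].ravel()>0] for n in P])
k=(z[:,0]>150)&(z[:,0]<900)&(abs(z[:,1])<700)&(z[:,2]>5)&(z[:,2]<500)&(np.hypot(z[:,0],z[:,1])>250)
z=z[k]; g={}
H=np.zeros((15,28))
for p in z:
    i,j=int((p[0]-150)//50),int((p[1]+700)//50); H[i,j]=max(H[i,j],p[2])
print("cols y from",list(range(-700,700,50)))
for i in range(15): print(150+50*i,H[i].astype(int).tolist())
```

```text
cols y from [-700, -650, -600, -550, -500, -450, -400, -350, -300, -250, -200, -150, -100, -50, 0, 50, 100, 150, 200, 250, 300, 350, 400, 450, 500, 550, 600, 650]
150 [0, 0, 0, 0, 0, 0, 0, 0, 0, 0, 0, 0, 0, 0, 0, 0, 0, 0, 0, 0, 0, 0, 0, 0, 0, 0, 0, 0]
200 [0, 0, 0, 0, 0, 0, 0, 0, 0, 0, 0, 0, 0, 0, 0, 0, 0, 0, 0, 0, 0, 0, 0, 0, 0, 0, 0, 0]
250 [0, 0, 0, 0, 0, 7, 14, 14, 0, 0, 16, 15, 7, 0, 0, 0, 0, 0, 0, 0, 0, 0, 0, 0, 0, 0, 0, 0]
300 [0, 0, 0, 0, 0, 14, 15, 15, 15, 0, 22, 22, 6, 8, 13, 0, 0, 0, 0, 0, 0, 0, 0, 0, 0, 0, 0, 0]
350 [429, 431, 432, 89, 89, 11, 15, 15, 0, 0, 19, 21, 0, 5, 14, 14, 0, 0, 0, 38, 0, 0, 36, 0, 0, 0, 0, 0]
400 [431, 431, 430, 89, 89, 0, 0, 0, 0, 0, 0, 0, 92, 104, 0, 16, 0, 0, 0, 36, 37, 39, 34, 0, 0, 0, 0, 0]
450 [499, 431, 431, 89, 89, 0, 74, 75, 220, 215, 0, 0, 0, 0, 0, 16, 0, 0, 0, 0, 0, 0, 0, 0, 0, 0, 0, 0]
500 [499, 499, 0, 0, 72, 74, 172, 201, 217, 215, 0, 0, 92, 105, 0, 110, 110, 6, 246, 0, 0, 0, 0, 0, 0, 0, 0, 0]
550 [0, 499, 499, 0, 75, 168, 182, 192, 88, 0, 0, 0, 117, 116, 0, 36, 92, 247, 250, 6, 0, 0, 0, 0, 0, 0, 0, 0]
600 [0, 0, 499, 499, 150, 168, 168, 75, 74, 0, 119, 118, 0, 0, 108, 108, 93, 134, 85, 37, 0, 0, 0, 0, 0, 0, 0, 0]
650 [0, 0, 0, 499, 499, 141, 74, 63, 0, 122, 130, 128, 122, 106, 108, 110, 126, 227, 226, 42, 34, 0, 0, 0, 0, 0, 0, 0]
700 [0, 0, 0, 0, 499, 499, 0, 0, 111, 137, 138, 134, 130, 124, 117, 116, 115, 173, 227, 87, 86, 0, 0, 0, 0, 0, 0, 0]
750 [0, 0, 0, 0, 0, 499, 499, 0, 141, 142, 142, 139, 136, 130, 126, 121, 116, 115, 86, 119, 114, 89, 0, 0, 0, 0, 0, 0]
800 [0, 0, 0, 0, 0, 0, 499, 499, 143, 144, 143, 143, 139, 179, 179, 178, 121, 116, 100, 112, 164, 87, 0, 0, 5, 0, 0, 0]
850 [0, 0, 0, 0, 0, 0, 0, 499, 499, 143, 144, 144, 155, 180, 180, 179, 120, 115, 0, 85, 328, 0, 0, 0, 6, 5, 0, 0]
```

```bash
echo '{"dx":[-118, -118, -118, -118, -118], "dy":[-118, -118, -118, -118, -118], "dz":[-120, -120, -120, -120, -120], "turn":[0, 0, 0, 0, 0], "jaw":[0, 0, 0, 0, 0]}' | python3 steer.py; echo '{"dx":[-140, -140, -140, -140, -140], "dy":[-140, -140, -140, -140, -140], "dz":[0, 0, 0, 0, 0], "turn":[0, 0, 0, 0, 0], "jaw":[0, 0, 0, 0, 0]}' | python3 steer.py
```

```text
t: 0.57
eef_pos: [268.2, 444.7, 297.5]
tcp_rot: [3.142, 0.0, 2.83]
ft_force: [1.0, 0.9, 0.3]
opening: 0.707
grip_force: 0.0
t: 0.98
eef_pos: [358.7, 267.7, 296.4]
tcp_rot: [-3.142, 0.0, 2.829]
ft_force: [1.0, 0.1, -1.5]
opening: 0.359
grip_force: 0.0
```

```bash
echo '{"dx":[-116, -116, -116, -116, -116], "dy":[-172, -172, -172, -172, -172], "dz":[0, 0, 0, 0, 0], "turn":[0, 0, 0, 0, 0], "jaw":[0, 0, 0, 0, 0]}' | python3 steer.py; echo '{"dx":[-116, -116, -116, -116, -116], "dy":[-172, -172, -172, -172, -172], "dz":[0, 0, 0, 0, 0], "turn":[0, 0, 0, 0, 0], "jaw":[0, 0, 0, 0, 0]}' | python3 steer.py; echo '{"dx":[-88, -88, -88, -88, -88], "dy":[-129, -129, -129, -129, -129], "dz":[0, 0, 0, 0, 0], "turn":[0.645, 0.645, 0.645, 0.645, 0.645], "jaw":[0, 0, 0, 0, 0]}' | python3 steer.py
cat > v.py <<'E'
import sys
from h import *
n,o=sys.argv[1:3]
im,d,ci=grab(n); np.savez(f"pics/{o}.npz",im=im,d=d,K=K(ci),R=Rc(ci),o=ci["origin"],dist=ci["dist_coeffs"]); cv2.imwrite(f"pics/{o}.png",im[...,::-1])
s=env.state(); print(s["t"],s["eef_pos"],s["tcp_rot"])
E
python3 v.py wrist w1
```

```text
t: 1.4
eef_pos: [415.7, 68.8, 296.4]
tcp_rot: [3.141, 0.0, 2.83]
ft_force: [0.4, 1.0, 0.1]
opening: 0.024
grip_force: 0.0
t: 1.82
eef_pos: [473.4, -130.7, 296.3]
tcp_rot: [3.141, 0.0, 2.829]
ft_force: [0.5, -0.2, -0.5]
opening: 0.005
grip_force: 0.0
t: 2.23
eef_pos: [518.2, -283.2, 294.8]
tcp_rot: [-3.141, -0.001, 2.195]
ft_force: [0.4, 1.4, 0.3]
opening: 0.004
grip_force: 0.0
2.2833 [ 517.60246948 -280.75236599  294.90323088] [-3.14094487e+00 -1.64483768e-03  2.18619350e+00]
```

View pics/w1.png

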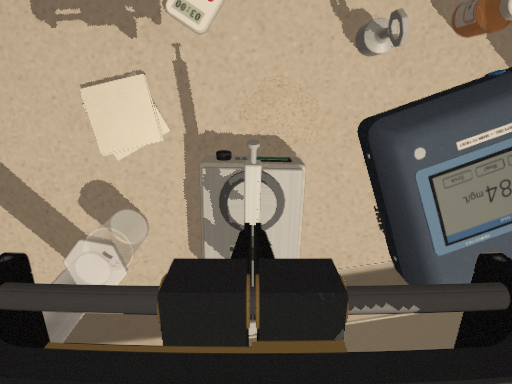

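The wrist view shows the bar and peg as a vertical strip at column 254, with the peg's head at (254,146). The closed fingers are right over the bar, and the large weight's eye is at (398,28). Next is the gentle push.

```bash
echo '{"dx":[0, 0, 0, 0, 0], "dy":[0, 0, 0, 0, 0], "dz":[25, 50, 70, 78, 84], "turn":[0, 0, 0, 0, 0], "jaw":[0, 0, 0, 0, 0]}' | python3 steer.py; echo '{"dx":[0, 0, 0, 0, 0], "dy":[0, 0, 0, 0, 0], "dz":[7, 14, 21, 28, 35], "turn":[0, 0, 0, 0, 0], "jaw":[0, 0, 0, 0, 0]}' | python3 steer.py
```

```text
t: 2.7
eef_pos: [517.4, -277.5, 211.6]
tcp_rot: [-3.141, -0.001, 2.207]
ft_force: [0.7, -0.5, 0.3]
opening: 0.002
grip_force: 0.0
t: 3.12
eef_pos: [517.7, -278.2, 177.0]
tcp_rot: [3.141, 0.0, 2.205]
ft_force: [-0.2, 0.9, -0.1]
opening: 0.004
grip_force: 0.0
```

```bash
echo '{"dx":[0, 0, 0, 0, 0], "dy":[0, 0, 0, 0, 0], "dz":[5, 9, 13, 16, 18], "turn":[0, 0, 0, 0, 0], "jaw":[0, 0, 0, 0, 0]}' | python3 steer.py
```

```text
t: 3.53
eef_pos: [517.6, -278.1, 159.0]
tcp_rot: [3.142, -0.0, 2.205]
ft_force: [-1.0, 1.7, 1.6]
opening: 0.005
grip_force: 0.8
```

```bash
echo '{"dx":[0, 0, 0, 0, 0], "dy":[0, 0, 0, 0, 0], "dz":[1, 2, 3, 4, 4], "turn":[0, 0, 0, 0, 0], "jaw":[0, 0, 0, 0, 0]}' | python3 steer.py; python3 v.py scene s1
python3 - <<'E'
import cv2
cv2.imwrite("pics/s1c.png",cv2.resize(cv2.imread("pics/s1.png")[130:270,230:400],(800,600)))
E
```

```text
t: 3.95
eef_pos: [517.6, -278.2, 155.2]
tcp_rot: [3.142, -0.0, 2.205]
ft_force: [0.3, 1.2, 1.8]
opening: 0.006
grip_force: 0.5
4.0 [ 517.62864891 -278.19784355  155.26177648] [3.14149761e+00 2.23660161e-05 2.20480413e+00]
```

View pics/s1c.png

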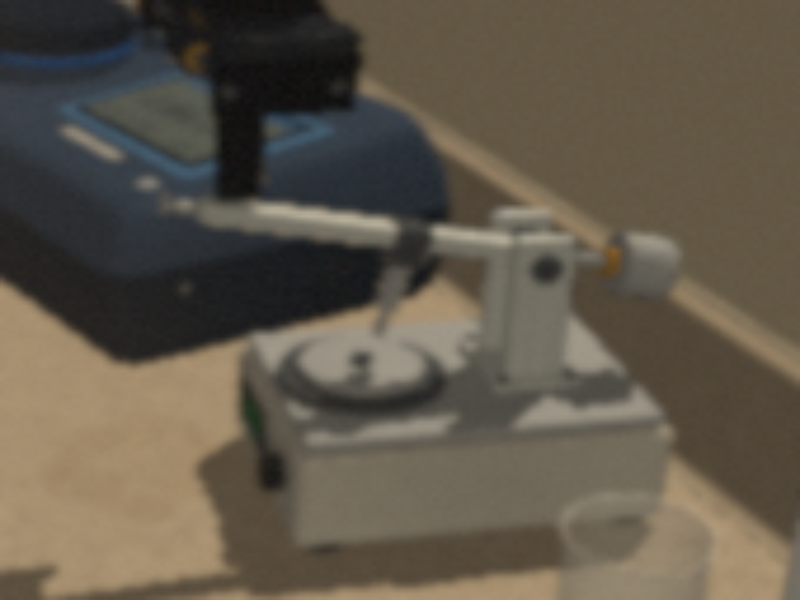

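The crop shows the arm almost level under the fingers at (240,205), and the pin's tip at (380,330) close to the disc. I'll push on until the force rises.

```bash
echo '{"dx":[0, 0, 0, 0], "dy":[0, 0, 0, 0], "dz":[0.7, 1.4, 2, 2], "turn":[0, 0, 0, 0], "jaw":[0, 0, 0, 0]}' | python3 steer.py; echo '{"dx":[0, 0, 0, 0], "dy":[0, 0, 0, 0], "dz":[0.7, 1.4, 2, 2], "turn":[0, 0, 0, 0], "jaw":[0, 0, 0, 0]}' | python3 steer.py
```

```text
t: 4.33
eef_pos: [517.6, -278.1, 153.2]
tcp_rot: [3.142, -0.0, 2.205]
ft_force: [-0.3, 0.0, 2.6]
opening: 0.007
grip_force: 0.6
t: 4.67
eef_pos: [517.6, -278.1, 151.2]
tcp_rot: [3.142, -0.0, 2.205]
ft_force: [-0.1, -0.4, 1.1]
opening: 0.004
grip_force: 0.6
```

```bash
python3 v.py scene s2; python3 v.py wrist w2
python3 - <<'E'
from h import *
a=cv2.resize(cv2.imread("pics/s2.png")[150:240,250:370],(533,400)); b=cv2.imread("pics/w2.png")[100:290,160:350]
cv2.imwrite("pics/c3.png",cv2.resize(np.hstack([a,cv2.resize(b,(400,400))]),(800,343)))
z=np.load("pics/s2.npz"); ci=imaging.camera_info("scene"); P=cloud(z["d"],ci).reshape(-1,3)
c=np.array([555.3,-333.5]);u=np.array([np.cos(2.185),np.sin(2.185)]);v=np.array([-u[1],u[0]])
q=P[:,:2]-c;A=q@u;B=q@v
for lo in range(-50,125,10):
    k=(A>lo)&(A<lo+10)&(abs(B)<14)&(P[:,2]>125)&(P[:,2]<200)
    if k.sum(): print(lo,k.sum(),"zmax %.1f p90 %.1f zmin %.1f"%(P[k,2].max(),np.percentile(P[k,2],90),P[k,2].min()),"B",B[k].min().round(1),B[k].max().round(1))
E
```

```text
4.7167 [ 517.5870275  -278.16763234  151.1722024 ] [ 3.14155366e+00 -1.64052296e-04  2.20483431e+00]
4.7667 [ 517.60200792 -278.19630026  151.22102157] [ 3.14154937e+00 -7.43195578e-05  2.20474775e+00]
-50 22 zmax 166.2 p90 165.8 zmin 153.8 B -1.3 12.9
-40 26 zmax 168.2 p90 166.6 zmin 154.8 B -1.6 13.1
-30 32 zmax 171.3 p90 170.3 zmin 141.7 B -7.4 14.0
-20 68 zmax 173.1 p90 171.5 zmin 125.5 B -6.4 13.7
-10 42 zmax 172.2 p90 171.5 zmin 125.1 B -5.2 13.7
0 26 zmax 174.7 p90 174.3 zmin 163.0 B -5.0 12.4
10 22 zmax 177.9 p90 177.1 zmin 166.5 B -0.0 12.4
20 29 zmax 178.9 p90 178.2 zmin 166.8 B -7.6 12.2
30 24 zmax 181.0 p90 180.4 zmin 167.8 B -2.2 11.0
40 27 zmax 183.1 p90 182.4 zmin 170.1 B -4.1 12.0
50 29 zmax 198.8 p90 191.3 zmin 170.8 B -2.1 11.9
60 39 zmax 199.7 p90 196.1 zmin 174.0 B 0.5 12.4
70 45 zmax 199.5 p90 197.6 zmin 174.5 B -1.3 11.3
80 27 zmax 190.2 p90 189.9 zmin 179.0 B -6.2 13.3
90 13 zmax 189.3 p90 188.5 zmin 181.0 B 0.0 6.1
100 12 zmax 193.8 p90 193.3 zmin 184.7 B 0.4 5.7
110 5 zmax 193.3 p90 191.0 zmin 183.7 B -1.8 6.6
```

View pics/c3.png

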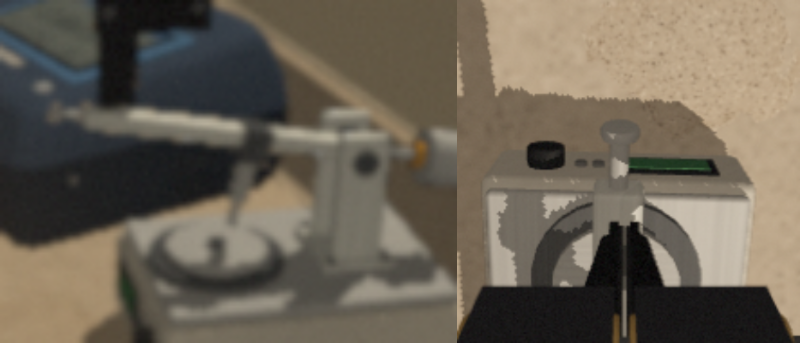

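Run:
```python
from h import *
z=np.load("pics/s2.npz"); ci=imaging.camera_info("scene"); P=cloud(z["d"],ci); im=z["im"].astype(int)
k=(im.sum(-1)<110)&(np.linalg.norm(P[...,:2]-[517.6,-278.2],axis=-1)<40)&(P[...,2]>120)
q=P[k]; print(len(q)); 
for lo in range(140,300,10):
    j=(q[:,2]>=lo)&(q[:,2]<lo+10)
    if j.sum(): print(lo,j.sum(),q[j].mean(0).round(1))
for v in range(160,200,2):
    u=int(250+115*120/533); print(v,im[v,u],P[v,u].round(0))
z=np.load("pics/w2.npz"); ci=imaging.camera_info("wrist"); W=cloud(z["d"],ci)
for v in range(175,290,8): print(v,[ (W[v,u].round(0).tolist(), z["im"][v,u].sum()) for u in (236,249)])
```

```text
641
190 26 [ 511.5 -277.8  195.9]
200 35 [ 510.1 -278.4  205. ]
210 36 [ 509.1 -279.7  215.7]
220 30 [ 508.1 -281.2  225.4]
230 31 [ 507.  -281.1  234.6]
240 3 [ 507.5 -284.5  240.3]
270 3 [ 496.  -249.3  277.9]
280 24 [ 497.6 -250.6  287.3]
290 30 [ 501.4 -255.6  291.1]
160 [65 65 59] [ 761. -159.  134.]
162 [70 70 61] [ 746. -165.  134.]
164 [70 72 62] [ 731. -171.  134.]
166 [51 55 52] [ 718. -177.  133.]
168 [53 68 83] [ 706. -182.  131.]
170 [46 59 70] [ 697. -186.  129.]
172 [46 51 57] [ 695. -187.  123.]
174 [40 46 52] [ 680. -194.  124.]
176 [44 47 50] [ 678. -195.  119.]
178 [79 78 70] [ 507. -267.  189.]
180 [111 108  97] [ 502. -269.  187.]
182 [112 109  96] [ 500. -270.  182.]
184 [69 71 66] [ 671. -198.   97.]
186 [42 46 51] [ 666. -200.   93.]
188 [41 46 51] [ 666. -200.   87.]
190 [38 42 43] [ 667. -200.   80.]
192 [29 31 33] [ 665. -201.   74.]
194 [31 31 34] [ 665. -201.   68.]
196 [28 30 28] [ 665. -201.   62.]
198 [33 33 34] [ 665. -201.   56.]
175 [([508.0, -297.0, -1.0], np.uint64(313)), ([491.0, -246.0, 195.0], np.uint64(320))]
183 [([513.0, -305.0, 0.0], np.uin
[... 495 characters left out ...]

231 [([506.0, -279.0, 188.0], np.uint64(342)), ([508.0, -269.0, 202.0], np.uint64(50))]
239 [([510.0, -284.0, 185.0], np.uint64(320)), ([509.0, -270.0, 209.0], np.uint64(51))]
247 [([504.0, -273.0, 219.0], np.uint64(37)), ([510.0, -271.0, 216.0], np.uint64(59))]
255 [([504.0, -273.0, 227.0], np.uint64(61)), ([509.0, -271.0, 225.0], np.uint64(64))]
263 [([493.0, -253.0, 275.0], np.uint64(83)), ([510.0, -271.0, 231.0], np.uint64(32))]
271 [([493.0, -253.0, 279.0], np.uint64(61)), ([510.0, -271.0, 237.0], np.uint64(49))]
279 [([493.0, -253.0, 283.0], np.uint64(73)), ([496.0, -252.0, 281.0], np.uint64(182))]
287 [([493.0, -253.0, 287.0], np.uint64(70)), ([497.0, -252.0, 284.0], np.uint64(205))]
```

Run:
```python
from h import *
from scipy.spatial.transform import Rotation as R
s=env.state(); ci=imaging.camera_info("wrist")
Rt=R.from_euler("xyz",s["tcp_rot"]).as_matrix()
o=Rt.T@(ci["origin"]-s["eef_pos"]); Q=Rt.T@Rc(ci); print("cam in tool",o)
for n in ("wrist0","w1","w2"):
    z=np.load(f"pics/{n}.npz"); 
    c2=dict(ci); c2["origin"]=o; c2["attitude"]=Q
    T=cloud(z["d"],c2); im=z["im"].astype(int); k=(im.sum(-1)<120)&(abs(T[...,0])<40)&(abs(T[...,1])<70)&(T[...,2]>-120)&(T[...,2]<40)
    q=T[k]; print(n,k.sum(), "zmax",q[:,2].max(), np.percentile(q[:,2],[50,90,99]))
    j=q[:,2]>q[:,2].max()-12; print(q[j].min(0),q[j].max(0)); print(np.argwhere(k).min(0),np.argwhere(k).max(0))
```

```text
cam in tool [  83.74867351   -0.40748866 -207.66382255]
wrist0 6382 zmax -37.18039746287471 [-84.57014507 -51.54911849 -39.70471379]
[ -9.28753449 -53.24917525 -49.17941274] [ 12.25973053  52.59414987 -37.18039746]
[223  36] [350 471]
w1 1208 zmax -37.66642820421552 [-68.47248766 -49.44272376 -39.71367842]
[  9.78603044  -7.60926111 -49.62806445] [ 12.4454817    5.22371576 -37.6664282 ]
[223 199] [345 328]
w2 1185 zmax -37.144658536920275 [-68.43036455 -49.22189133 -39.4650701 ]
[  9.64487689  -6.54486675 -49.10545349] [ 12.58017092   5.24169192 -37.14465854]
[223 199] [341 325]
```

Both cameras put the real fingertips 37 mm above the reported TCP: the black tips at row 223 of the wrist view rest on the bar at z 188 while TCP z reads 151. The arm has therefore been following and still has about 0.2 rad to go. From here I use tip = reported z + 37, and I'll keep pushing.

```bash
echo '{"dx":[0, 0, 0, 0, 0], "dy":[0, 0, 0, 0, 0], "dz":[6, 12, 18, 23, 27], "turn":[0, 0, 0, 0, 0], "jaw":[0, 0, 0, 0, 0]}' | python3 steer.py; echo '{"dx":[0, 0, 0, 0, 0], "dy":[0, 0, 0, 0, 0], "dz":[1.5, 3, 4, 5, 5], "turn":[0, 0, 0, 0, 0], "jaw":[0, 0, 0, 0, 0]}' | python3 steer.py
```

```text
t: 5.18
eef_pos: [517.3, -278.0, 123.3]
tcp_rot: [-3.141, -0.001, 2.205]
ft_force: [-2.0, 1.0, 3.2]
opening: 0.004
grip_force: 0.9
t: 5.6
eef_pos: [517.7, -278.3, 119.3]
tcp_rot: [3.141, 0.0, 2.205]
ft_force: [-0.1, -1.0, -0.3]
opening: 0.004
grip_force: 0.0
```

```bash
echo '{"dx":[0, 0, 0], "dy":[0, 0, 0], "dz":[1, 2, 2], "turn":[0, 0, 0], "jaw":[0, 0, 0]}' | python3 steer.py;echo '{"dx":[0, 0, 0], "dy":[0, 0, 0], "dz":[1, 2, 2], "turn":[0, 0, 0], "jaw":[0, 0, 0]}' | python3 steer.py
cat > tilt.py <<'E'
from h import *
im,d,ci=grab("scene"); P=cloud(d,ci).reshape(-1,3); P=P[np.isfinite(P).all(1)]
c=np.array([555.3,-333.5]);u=np.array([np.cos(2.185),np.sin(2.185)]);v=np.array([-u[1],u[0]])
q=P[:,:2]-c;A=q@u;B=q@v; X=[];Z=[]
for lo in range(-50,90,10):
    k=(A>lo)&(A<lo+10)&(abs(B)<13)&(P[:,2]>125)&(P[:,2]<225)
    if k.sum(): X.append(lo+5); Z.append(np.percentile(P[k,2],92))
print(list(zip(X,np.round(Z,1))))
E
python3 tilt.py
```

```text
t: 5.85
eef_pos: [517.8, -278.3, 118.0]
tcp_rot: [3.141, 0.001, 2.205]
ft_force: [-1.8, 1.1, 5.8]
opening: 0.007
grip_force: 3.4
t: 6.1
eef_pos: [517.8, -278.4, 117.7]
tcp_rot: [3.141, 0.002, 2.205]
ft_force: [-6.8, 4.8, 24.1]
opening: 0.0
grip_force: 11.9
[(-45, np.float64(155.6)), (-35, np.float64(155.9)), (-25, np.float64(157.6)), (-15, np.float64(157.4)), (-5, np.float64(156.2)), (5, np.float64(155.2)), (15, np.float64(155.2)), (25, np.float64(155.5)), (35, np.float64(155.8)), (45, np.float64(155.8)), (55, np.float64(196.6)), (65, np.float64(197.7)), (75, np.float64(198.1)), (85, np.float64(156.0))]
```

The bar's top is at z 156 along its whole length and the force rose to 24 N, so the arm is level on its stop. Now I'll retreat, open the gripper and measure the peg from above.

```bash
echo '{"dx":[0, 0, 0, 0, 0], "dy":[0, 0, 0, 0, 0], "dz":[-10, -50, -91, -130, -150], "turn":[0, 0, 0, 0, 0], "jaw":[0, 0, 0.3, 1, 1]}' | python3 steer.py; echo '{"dx":[50, 50, 50], "dy":[0, 0, 0], "dz":[0, 0, 0], "turn":[-0.02, -0.02, -0.02], "jaw":[1, 1, 1]}' | python3 steer.py; python3 v.py wrist w3; python3 tilt.py
```

```text
t: 6.57
eef_pos: [518.5, -278.8, 270.2]
tcp_rot: [3.14, 0.005, 2.205]
ft_force: [0.1, -0.1, -0.2]
opening: 0.161
grip_force: 0.0
t: 6.82
eef_pos: [486.9, -236.3, 266.1]
tcp_rot: [3.141, 0.001, 2.226]
ft_force: [0.7, -0.0, 1.3]
opening: 0.37
grip_force: 0.0
6.8667 [ 487.79655433 -237.43158219  265.77889912] [3.14126278e+00 8.03105971e-04 2.22541701e+00]
[(-45, np.float64(155.6)), (-35, np.float64(156.1)), (-25, np.float64(157.6)), (-15, np.float64(158.0)), (-5, np.float64(156.3)), (5, np.float64(155.7)), (15, np.float64(156.1)), (25, np.float64(156.2)), (35, np.float64(156.1)), (45, np.float64(155.8)), (55, np.float64(156.2)), (65, np.float64(155.6)), (75, np.float64(156.4)), (85, np.float64(155.2))]
```

View pics/w3.png

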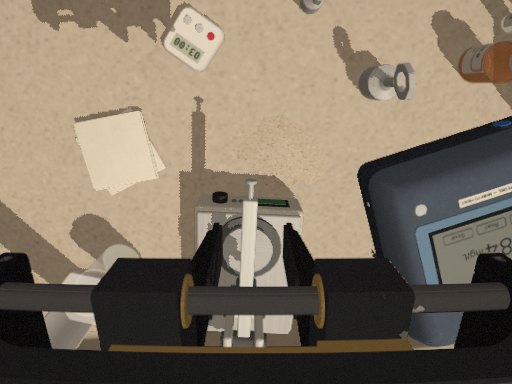

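The wrist view shows the level arm at column 250, with the peg's head at (252,183), bar end near (251,200), and the large weight's eye at (404,81). Next I'll measure both from this view.

```bash
cat > w.py <<'E'
import sys
from h import *
def wc(n):
    z=np.load(f"pics/{n}.npz"); d=z["d"]; h,w=d.shape; u,v=np.meshgrid(np.arange(w),np.arange(h))
    p=cv2.undistortPoints(np.stack([u,v],-1).reshape(-1,1,2).astype(np.float32),z["K"],z["dist"]).reshape(h,w,2)
    return np.dstack([p*d[...,None],d])@z["R"].T+z["o"], z["im"].astype(int)
E
python3 - <<'E'
from w import *
W,im=wc("w3"); p=W.reshape(-1,3); b=im.sum(-1).ravel(); p=p[b>0]
c=np.array([555.3,-333.5]);a=2.185;u=np.array([np.cos(a),np.sin(a)]);v=np.array([-u[1],u[0]])
q=p[:,:2]-c;A=q@u;B=q@v
print("bar/peg by 10mm: A, n, Bmid, Bwidth, zmed")
for lo in range(40,130,5):
    k=(A>lo)&(A<lo+5)&(abs(B)<22)&(p[:,2]>140)&(p[:,2]<165)
    if k.sum()>3: print(lo,k.sum(),((B[k].min()+B[k].max())/2).round(1),np.ptp(B[k]).round(1),np.median(p[k,2]).round(1),"Amax",A[k].max().round(1))
e=p[(p[:,2]>80)&(p[:,2]<122)&(abs(p[:,0]-563)<40)&(abs(p[:,1]+56)<40)]
r=cv2.minAreaRect(e[:,:2].astype(np.float32)); uu=np.linalg.svd(e[:,:2]-e[:,:2].mean(0))[2][0]
print("eye",len(e),e.mean(0),r,"zmax",np.percentile(e[:,2],98),"plane yaw",np.arctan2(uu[1],uu[0]))
dd=p[(p[:,2]>83)&(p[:,2]<92)&(np.linalg.norm(q,axis=1)<60)]; print("disc",cv2.minEnclosingCircle(dd[:,:2].astype(np.float32)))
bz=p[(np.linalg.norm(p[:,:2]-[470,-100],axis=1)<25)]; print("bench",np.median(bz[:,2]))
E
```

```text
bar/peg by 10mm: A, n, Bmid, Bwidth, zmed
40 62 1.9 15.4 155.1 Amax 44.9
45 64 2.2 15.4 155.2 Amax 49.9
50 57 2.3 15.2 155.2 Amax 54.7
55 65 1.5 15.1 155.3 Amax 59.9
60 62 1.6 15.1 155.3 Amax 65.0
65 65 1.8 15.1 155.2 Amax 70.0
70 63 2.0 15.0 155.0 Amax 74.9
75 71 1.7 16.0 155.2 Amax 79.9
80 67 1.4 14.8 155.0 Amax 84.9
85 67 1.5 14.8 155.2 Amax 89.8
90 77 1.8 14.9 153.1 Amax 94.9
95 26 1.4 5.4 151.5 Amax 99.7
100 28 1.7 5.4 151.4 Amax 104.9
105 22 1.8 5.3 151.5 Amax 110.0
110 56 1.5 10.4 153.3 Amax 113.9
eye 623 [562.6060464  -57.63694133 101.17444715] ((563.5029296875, -56.65837478637695), (9.04918098449707, 40.03080368041992), 47.927207946777344) zmax 116.03738975614272 plane yaw -0.7440806427261601
disc ((554.6310424804688, -336.8224182128906), 34.040748596191406)
bench -0.7956864368307208
```

```bash
echo '{"dx":[97, 97, 97, 97, 97], "dy":[170, 170, 170, 170, 170], "dz":[0, 0, 0, 0, 0], "turn":[1.389, 1.389, 1.389, 1.389, 1.389], "jaw":[0.65, 0.65, 0.65, 0.65, 0.65]}' | python3 steer.py;echo '{"dx":[0, 0, 0, 0, 0], "dy":[0, 0, 0, 0, 0], "dz":[0, 0, 0, 0, 0], "turn":[0.764, 0.764, 0.764, 0.764, 0.764], "jaw":[0.65, 0.65, 0.65, 0.65, 0.65]}' | python3 steer.py; echo '{"dx":[0, 0, 0], "dy":[0, 0, 0], "dz":[0, 0, 0], "turn":[0.139, 0.139, 0.139], "jaw":[0.65, 0.65, 0.65]}' | python3 steer.py
```

```text
t: 7.33
eef_pos: [563.0, -62.0, 264.7]
tcp_rot: [-3.141, -0.0, 1.649]
ft_force: [-0.2, -0.7, 0.8]
opening: 0.647
grip_force: 0.0
t: 7.75
eef_pos: [562.6, -63.5, 264.5]
tcp_rot: [-3.141, 0.0, 1.024]
ft_force: [-0.2, -0.0, 0.1]
opening: 0.65
grip_force: 0.0
t: 8.0
eef_pos: [562.3, -63.5, 264.7]
tcp_rot: [-3.141, 0.0, 0.893]
ft_force: [-0.4, -0.2, -0.3]
opening: 0.653
grip_force: 0.0
```

```bash
echo '{"dx":[6, 6, 6, 6, 6], "dy":[-3.3, -3.3, -3.3, -3.3, -3.3], "dz":[40, 80, 115, 124, 124], "turn":[0.05, 0.05, 0.05, 0.05, 0.05], "jaw":[0.65, 0.65, 0.65, 0.65, 0.65]}' | python3 steer.py; echo '{"dx":[0], "dy":[0], "dz":[0], "turn":[0], "jaw":[0.65]}' | python3 steer.py; python3 v.py wrist w4
python3 - <<'E'
from w import *
s=env.state();W,im=wc("w4"); p=W.reshape(-1,3)
e=p[(p[:,2]>85)&(p[:,2]<119)&(abs(p[:,0]-563)<40)&(abs(p[:,1]+56)<40)]
r=cv2.minAreaRect(e[:,:2].astype(np.float32)); print("eye",len(e),r,np.percentile(e[:,2],98))
E
```

```text
t: 8.42
eef_pos: [562.2, -56.3, 139.2]
tcp_rot: [-3.138, 0.002, 0.844]
ft_force: [-0.3, -0.1, 0.8]
opening: 0.648
grip_force: 0.0
t: 8.5
eef_pos: [563.8, -56.6, 142.3]
tcp_rot: [3.141, -0.0, 0.843]
ft_force: [-0.3, -0.2, -0.5]
opening: 0.652
grip_force: 0.0
8.55 [564.12957931 -56.60959517 143.09757515] [ 3.13954423e+00 -1.28078702e-03  8.42459369e-01]
eye 826 ((564.798583984375, -56.490692138671875), (8.478812217712402, 39.98659133911133), 46.39928436279297) 115.89201987800514
```

View pics/w4.png

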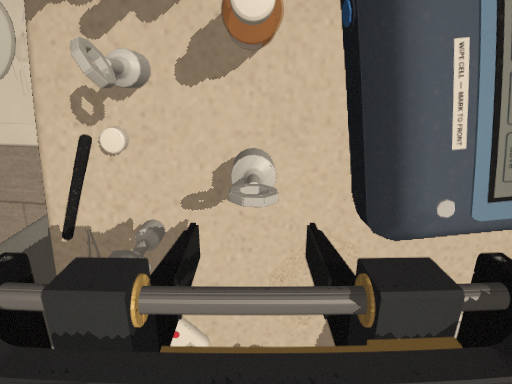

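The wrist view shows the eye at (253,190) centred between the open finger tips at (190,228) and (314,228), clear of the blue instrument (from column 355). Descending to grasp.

```bash
echo '{"dx":[0.5, 0.5, 0.5, 0.5, 0.5], "dy":[0, 0, 0, 0, 0], "dz":[40, 75, 95, 103, 103], "turn":[0.01, 0.01, 0.01, 0.01, 0.01], "jaw":[0.65, 0.65, 0.65, 0.65, 0.65]}' | python3 steer.py; echo '{"dx":[0], "dy":[0], "dz":[0], "turn":[0], "jaw":[0.65]}' | python3 steer.py; python3 v.py wrist w5; python3 v.py scene s5
python3 - <<'E'
from h import *
a=cv2.resize(cv2.imread("pics/s5.png")[150:240,160:280],(533,400)); b=cv2.imread("pics/w5.png")[100:290,160:350]
cv2.imwrite("pics/c5.png",cv2.resize(np.hstack([a,cv2.resize(b,(400,400))]),(800,343)))
E
```

```text
t: 8.97
eef_pos: [563.7, -56.0, 38.5]
tcp_rot: [-3.141, 0.0, 0.832]
ft_force: [0.3, -0.3, -0.1]
opening: 0.647
grip_force: 0.0
t: 9.05
eef_pos: [564.5, -56.2, 40.1]
tcp_rot: [3.14, -0.001, 0.832]
ft_force: [-0.1, -0.1, 1.0]
opening: 0.65
grip_force: 0.0
9.1 [564.60192636 -56.19862761  40.37095296] [ 3.13893552e+00 -1.66444062e-03  8.31456371e-01]
9.15 [564.53262317 -56.15136051  40.37703554] [ 3.13877121e+00 -1.74340418e-03  8.31443528e-01]
```

View pics/c5.png

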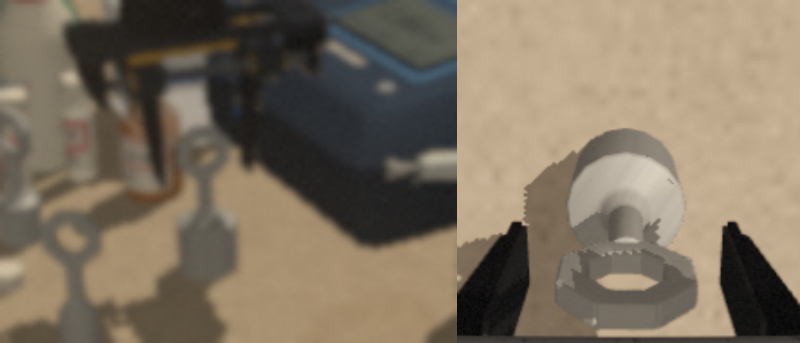

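The left view shows the finger tips at (160,180) and (245,165) on either side of the eye at (205,150). The right view shows the eye at (627,285) centred between the fingers, square to them and in line with the tips. Now I'll close and lift.

```bash
echo '{"dx":[0, 0, 0, 0, 0], "dy":[0, 0, 0, 0, 0], "dz":[0, 0, 0, 0, 0], "turn":[0, 0, 0, 0, 0], "jaw":[0.2, 0.2, 0.2, 0.2, 0.2]}' | python3 steer.py; echo '{"dx":[0, 0, 0, 0, 0], "dy":[0, 0, 0, 0, 0], "dz":[0, -8, -30, -70, -110], "turn":[0, 0, 0, 0, 0], "jaw":[0.2, 0.2, 0.2, 0.2, 0.2]}' | python3 steer.py
```

```text
t: 9.57
eef_pos: [563.7, -56.0, 38.7]
tcp_rot: [3.141, -0.001, 0.831]
ft_force: [0.9, -1.0, 3.0]
opening: 0.417
grip_force: 30.0
t: 9.98
eef_pos: [561.8, -55.6, 148.5]
tcp_rot: [-3.137, 0.002, 0.831]
ft_force: [1.6, -1.0, -4.9]
opening: 0.421
grip_force: 30.0
```

Gripped at 39.6 mm and carrying 5 N. I'll carry it to 60 mm in front of the peg while turning.

```bash
echo '{"dx":[-30, -66, -102, -140, -176], "dy":[4, 9, 14, 19, 24], "dz":[0, 0, 0, 0, 0], "turn":[-0.1, -0.22, -0.34, -0.46, -0.58], "jaw":[0.2, 0.2, 0.2, 0.2, 0.2]}' | python3 steer.py; echo '{"dx":[0, 0, 0, 0, 0], "dy":[0, 0, 0, 0, 0], "dz":[0, 0, 0, 0, 0], "turn":[-0.12, -0.24, -0.36, -0.48, -0.6], "jaw":[0.2, 0.2, 0.2, 0.2, 0.2]}' | python3 steer.py;  echo '{"dx":[0, 0, 0, 0], "dy":[0, 0, 0, 0], "dz":[0, 0, 0, 0], "turn":[-0.1, -0.169, -0.169, -0.169], "jaw":[0.2, 0.2, 0.2, 0.2]}' | python3 steer.py; python3 v.py scene s6; python3 v.py side d6; python3 v.py wrist w6
```

```text
t: 10.4
eef_pos: [462.9, -199.8, 148.3]
tcp_rot: [-3.14, -0.001, 1.401]
ft_force: [1.0, -0.0, -5.5]
opening: 0.415
grip_force: 30.0
t: 10.82
eef_pos: [463.9, -198.8, 148.2]
tcp_rot: [-3.141, -0.001, 2.001]
ft_force: [-0.4, -0.7, -4.8]
opening: 0.414
grip_force: 30.0
t: 11.15
eef_pos: [464.2, -198.9, 148.2]
tcp_rot: [-3.141, -0.001, 2.162]
ft_force: [-0.1, 0.0, -5.3]
opening: 0.415
grip_force: 30.0
11.2 [ 464.29040619 -198.91324224  148.21800955] [-3.14135366e+00 -8.48050431e-04  2.16148617e+00]
11.25 [ 464.36053248 -198.98028603  148.23430026] [-3.14142610e+00 -6.62467021e-04  2.16177408e+00]
11.3 [ 464.41107407 -199.00691049  148.26123374] [-3.14144638e+00 -5.16420939e-04  2.16227717e+00]
```

```bash
python3 - <<'E'
from w import *
for n in ("s6","d6","w6"):
    W,im=wc(n); k=(im.sum(-1)>130)&(np.linalg.norm(W[...,:2]-[464.4,-199],axis=-1)<45)&(W[...,2]>100)&(W[...,2]<240)
    q=W[k]; e=q[(q[:,2]>186)&(q[:,2]<232)]; b=q[(q[:,2]>105)&(q[:,2]<150)]
    print(n,len(e),"eye z",np.percentile(e[:,2],[2,98]),cv2.minAreaRect(e[:,:2].astype(np.float32)) if len(e)>5 else 0)
    if len(b)>20:
        A=np.c_[2*b[:,:2],np.ones(len(b))]; s=b[b[:,2]<145]; 
        A=np.c_[2*s[:,:2],np.ones(len(s))]; x=np.linalg.lstsq(A,(s[:,:2]**2).sum(1),rcond=None)[0]; print("  body",x[:2],np.sqrt(x[2]+x[0]**2+x[1]**2),"z",np.percentile(b[:,2],[2,98]))
# image-based hole centre in scene: dark side? project check
E
python3 tilt.py
```

```text
s6 22 eye z [187.24276167 228.53173705] ((461.81304931640625, -199.18785095214844), (60.09303283691406, 17.369434356689453), 40.79017639160156)
  body [ 463.04253376 -200.63988123] 21.53967528065102 z [110.75359512 149.78320578]
d6 204 eye z [186.68450025 225.63483355] ((463.8138122558594, -196.7484588623047), (58.924842834472656, 24.73598289489746), 33.2623405456543)
  body [ 464.98171696 -199.74284222] 21.647512902789895 z [109.81827891 149.64913435]
w6 3062 eye z [187.38179733 225.32960163] ((463.21051025390625, -197.84103393554688), (59.297855377197266, 21.34644317626953), 34.255069732666016)
  body [ 464.75587106 -200.97611016] 22.591773337934228 z [111.68435226 149.91638973]
[(-45, np.float64(155.2)), (-35, np.float64(155.5)), (-25, np.float64(157.6)), (-15, np.float64(157.8)), (-5, np.float64(156.0)), (5, np.float64(155.3)), (15, np.float64(155.9)), (25, np.float64(156.2)), (35, np.float64(156.3)), (45, np.float64(156.3)), (55, np.float64(155.9)), (65, np.float64(155.7)), (75, np.float64(155.9)), (85, np.float64(156.3))]
```

```bash
echo '{"dx":[0, 0, 0, 0, 0], "dy":[-4.5, -4.5, -4.5, -4.5, -4.5], "dz":[15, 30, 45, 55, 55], "turn":[-0.018, -0.018, -0.018, -0.018, -0.018], "jaw":[0.2, 0.2, 0.2, 0.2, 0.2]}' | python3 steer.py; echo '{"dx":[0, 0], "dy":[0, 0], "dz":[0, 0], "turn":[0, 0], "jaw":[0.2, 0.2]}' | python3 steer.py; for n in scene side wrist; do python3 v.py $n f_$n; done
cat > rel.py <<'E'
import sys
from w import *
a=2.18;u=np.array([np.cos(a),np.sin(a)]);v=np.array([-u[1],u[0]]); g=np.array([495.4,-251.3])
pre=sys.argv[1]
for n in ("scene","side","wrist"):
    W,im=wc(pre+n); p=W[np.isfinite(W).all(-1)&(im.sum(-1)>130)]; q=p[:,:2]-g; A=q@u;B=q@v;Z=p[:,2]
    for nm,k in (("bar",(A>-60)&(A<-12)&(abs(B)<18)&(Z>142)&(Z<162)),("peg",(A>-6)&(A<7)&(abs(B)<12)&(Z>140)&(Z<160)),("head",(A>8)&(A<18)&(abs(B)<14)&(Z>138)&(Z<162)),("eye",(A>25)&(A<85)&(abs(B)<19.5)&(Z>158)&(Z<175)),("body",(A>25)&(A<95)&(abs(B)<35)&(Z>57)&(Z<90))):
        if k.sum()>4: print(n,nm,k.sum(),"A",np.percentile(A[k],[1,50,99]).round(1),"B",np.percentile(B[k],[1,50,99]).round(1),"Z",np.percentile(Z[k],[1,99]).round(1))
E
python3 rel.py f_
python3 - <<'E'
from h import *
a=cv2.resize(cv2.imread("pics/f_side.png")[140:215,215:315],(533,400)); b=cv2.imread("pics/f_wrist.png")[140:330,160:350]
cv2.imwrite("pics/c6.png",cv2.resize(np.hstack([a,cv2.resize(b,(400,400))]),(800,343)))
E
```

```text
t: 11.77
eef_pos: [460.0, -201.2, 91.6]
tcp_rot: [-3.14, -0.003, 2.181]
ft_force: [0.8, 0.4, -5.8]
opening: 0.415
grip_force: 30.0
t: 11.93
eef_pos: [461.2, -201.8, 93.9]
tcp_rot: [3.141, 0.001, 2.182]
ft_force: [0.7, -0.4, -5.4]
opening: 0.414
grip_force: 30.0
11.9833 [ 461.2994708  -201.87024548   94.07036909] [3.14100921e+00 1.05622905e-03 2.18192341e+00]
12.0333 [ 461.25900684 -201.87031873   94.07794563] [3.14100051e+00 1.15562062e-03 2.18200688e+00]
12.0833 [ 461.2229655  -201.82261881   94.02894969] [3.14099599e+00 1.13456234e-03 2.18206134e+00]
scene bar 124 A [-58.9 -34.8 -13.4] B [-7.   6.3 10. ] Z [143.3 156.3]
scene peg 12 A [-5.   1.4  4.9] B [-0.7  0.3  4.4] Z [146.4 152.8]
scene head 10 A [ 9.7 11.5 12.7] B [-0.8  1.6  4.6] Z [145.  155.5]
scene body 213 A [38.8 61.  81.9] B [ 3.2 19.3 25.2] Z [57.6 89.8]
side bar 30 A [-57.3 -26.2 -12.3] B [-9.4 -7.5  5.9] Z [144.3 155.6]
side peg 6 A [-5.1 -1.   4.8] B [-4.5 -2.8 -0.7] Z [149.7 152.8]
side head 5 A [ 8.5 10.2 12.6] B [-6.8 -5.1 -2.7] Z [147.2 151.4]
side eye 56 A [52.9 65.  67.7] B [-15.2  -1.4  19.1] Z [158.5 171.1]
side body 209 A [45.3 75.1 82.3] B [-23.7 -13.3  14.5] Z [57.3 89.8]
wrist peg 30 A [1.9 4.2 6.2] B [-3.5 -0.1  2.5] Z [150.1 153.2]
wrist head 307 A [ 8.3 11.4 12.6] B [-5.6 -0.3  5.4] Z [144.3 155.5]
wrist eye 1665 A [57.8 63.8 65.9] B [-18.5   0.3  18.7] Z [158.5 171.5]
wrist body 533 A [68.4 78.7 81.3] B [-19.7   0.5  20.4] Z [57.2 89.6]
```

View pics/c6.png

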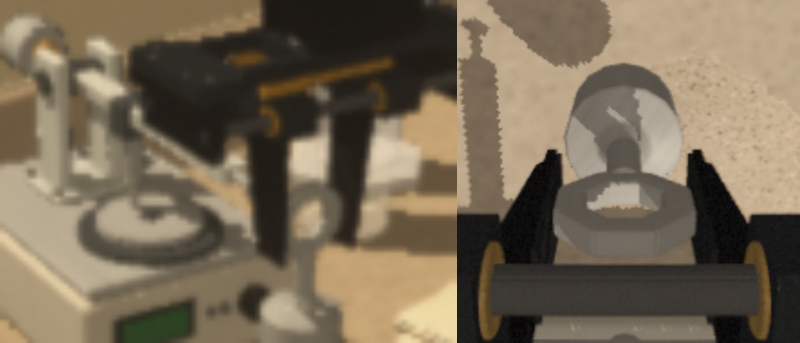

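The side view shows the eye at (317,210), level with the peg. In the wrist view the eye at (625,215) lies in line with the arm below it. Measured from the wrist, the eye is centred at A 61.9, B 0.3, z 151, and the head is at B -0.1, z 150. Now I'll slide it on.

```bash
echo '{"dx":[-10, -20, -28, -33, -36], "dy":[0, 0, 0, 0, 0], "dz":[1, 1, 1, 1, 1], "turn":[0, 0, 0, 0, 0], "jaw":[0.2, 0.2, 0.2, 0.2, 0.2]}' | python3 steer.py; echo '{"dx":[-6, -12, -18, -22, -25], "dy":[0, 0, 0, 0, 0], "dz":[0, 0, 0, 0, 0], "turn":[0, 0, 0, 0, 0], "jaw":[0.2, 0.2, 0.2, 0.2, 0.2]}' | python3 steer.py; echo '{"dx":[0, 0], "dy":[0, 0], "dz":[0, 0], "turn":[0, 0], "jaw":[0.2, 0.2]}' | python3 steer.py; for n in scene side wrist; do python3 v.py $n g_$n; done
python3 - <<'E'
from w import *
a=2.18;u=np.array([np.cos(a),np.sin(a)]);v=np.array([-u[1],u[0]]); g=np.array([495.4,-251.3])
for n in ("scene","side","wrist"):
    W,im=wc("g_"+n); p=W[np.isfinite(W).all(-1)&(im.sum(-1)>130)]; q=p[:,:2]-g; A=q@u;B=q@v;Z=p[:,2]
    for nm,k in (("eyetop",(A>-20)&(A<25)&(abs(B)<19.5)&(Z>160)&(Z<178)),("body",(A>-35)&(A<45)&(abs(B)<35)&(Z>57)&(Z<90)),("bar",(A>-60)&(A<-15)&(abs(B)<18)&(Z>142)&(Z<162)),("head",(A>6)&(A<16)&(abs(B)<7)&(Z>138)&(Z<158))):
        if k.sum()>4: print(n,nm,k.sum(),"A",np.percentile(A[k],[1,50,99]).round(1),"B",np.percentile(B[k],[1,50,99]).round(1),"Z",np.percentile(Z[k],[1,99]).round(1))
E
```

```text
t: 12.5
eef_pos: [482.1, -232.1, 92.2]
tcp_rot: [3.141, 0.0, 2.182]
ft_force: [-0.2, 0.2, -5.5]
opening: 0.414
grip_force: 30.0
t: 12.92
eef_pos: [496.2, -252.1, 92.3]
tcp_rot: [3.141, 0.0, 2.182]
ft_force: [-0.0, -0.1, -4.8]
opening: 0.418
grip_force: 30.0
t: 13.08
eef_pos: [495.7, -251.6, 92.2]
tcp_rot: [-3.142, -0.0, 2.182]
ft_force: [-0.1, 0.2, -5.7]
opening: 0.415
grip_force: 30.0
13.1333 [ 495.69431504 -251.40498368   92.24573997] [-3.14155878e+00 -4.27552424e-04  2.18211132e+00]
13.1833 [ 495.69538452 -251.37809778   92.28294414] [-3.14157804e+00 -3.36867640e-04  2.18219775e+00]
13.2333 [ 495.72805435 -251.39263047   92.33036438] [ 3.14156022e+00 -2.21869849e-04  2.18220972e+00]
scene body 211 A [-21.8   1.3  20.8] B [ 4.7 19.6 25.2] Z [57.3 89.8]
scene bar 119 A [-58.7 -36.2 -15.7] B [-5.8  6.3 10. ] Z [144.2 156.8]
scene head 10 A [ 9.8 11.4 13.1] B [-1.8  4.2  5.5] Z [146.4 154.8]
side eyetop 39 A [-6.5  4.1  6.9] B [-14.5  -0.6  19.2] Z [160.9 171.7]
side body 184 A [-8.  15.8 22.3] B [-23.3 -12.7  13.9] Z [57.6 89.2]
side bar 14 A [-59.6 -53.9 -29.5] B [-8.7 -8.   3.9] Z [145.1 156.3]
side head 15 A [ 9.8 11.5 13.6] B [-6.6 -1.3  4. ] Z [145.4 154.4]
wrist eyetop 1387 A [-2.6  2.9  5.5] B [-16.2   0.4  17. ] Z [160.1 169.8]
wrist body 545 A [ 8.5 18.6 21.2] B [-19.5   0.6  20.6] Z [57.4 89.8]
wrist bar 880 A [-52.5 -42.  -32. ] B [-7.9  0.3  8.1] Z [153.  156.4]
wrist head 312 A [ 6.2 11.2 12.1] B [-5.6 -0.   5.5] Z [145.4 155.7]
```

The eye is over the peg behind the head (A about 1.4) with no contact force. I'll lower it until the peg takes the weight.

```bash
echo '{"dx":[0, 0, 0, 0, 0], "dy":[0, 0, 0, 0, 0], "dz":[2, 4, 6, 7, 7], "turn":[0, 0, 0, 0, 0], "jaw":[0.2, 0.2, 0.2, 0.2, 0.2]}' | python3 steer.py; echo '{"dx":[0, 0, 0], "dy":[0, 0, 0], "dz":[0.5, 1, 1], "turn":[0, 0, 0], "jaw":[0.2, 0.2, 0.2]}' | python3 steer.py
```

```text
t: 13.65
eef_pos: [495.8, -251.5, 85.0]
tcp_rot: [-3.142, -0.0, 2.182]
ft_force: [0.4, 0.3, -6.1]
opening: 0.417
grip_force: 30.0
t: 13.9
eef_pos: [495.9, -251.6, 84.6]
tcp_rot: [3.141, 0.0, 2.182]
ft_force: [-0.4, 0.5, -0.1]
opening: 0.42
grip_force: 30.0
```

Load has moved to the peg (fz -6 to 0 N). I'll open gently, then rise.

```bash
echo '{"dx":[0, 0, 0, 0, 0], "dy":[0, 0, 0, 0, 0], "dz":[0, 0, 0, 0, 0], "turn":[0, 0, 0, 0, 0], "jaw":[0.44, 0.46, 0.5, 0.6, 0.75]}' | python3 steer.py; echo '{"dx":[0, 0], "dy":[0, 0], "dz":[0, 0], "turn":[0, 0], "jaw":[0.75, 0.75]}' | python3 steer.py; echo '{"dx":[0, 0, 0, 0, 0], "dy":[0, 0, 0, 0, 0], "dz":[-10, -35, -70, -110, -150], "turn":[0, 0, 0, 0, 0], "jaw":[0.75, 0.75, 0.75, 0.75, 0.75]}' | python3 steer.py; echo '{"dx":[0, 0, 0, 0, 0], "dy":[0, 0, 0, 0, 0], "dz":[0, 0, 0, 0, 0], "turn":[0, 0, 0, 0, 0], "jaw":[0.75, 0.75, 0.75, 0.75, 0.75]}' | python3 steer.py; python3 tilt.py; for n in scene side wrist; do python3 v.py $n k_$n; done
python3 - <<'E'
from w import *
a=2.18;u=np.array([np.cos(a),np.sin(a)]);v=np.array([-u[1],u[0]]); g=np.array([495.4,-251.3])
for n in ("scene","side","wrist"):
    W,im=wc("k_"+n); p=W[np.isfinite(W).all(-1)&(im.sum(-1)>130)]; q=p[:,:2]-g; A=q@u;B=q@v;Z=p[:,2]
    for nm,k in (("eyetop",(A>-20)&(A<25)&(abs(B)<24)&(Z>157)&(Z<178)),("body",(A>-35)&(A<45)&(abs(B)<35)&(Z>40)&(Z<80)),("head",(A>6)&(A<16)&(abs(B)<7)&(Z>138)&(Z<158))):
        if k.sum()>4: print(n,nm,k.sum(),"A",np.percentile(A[k],[1,50,99]).round(1),"B",np.percentile(B[k],[1,50,99]).round(1),"Z",np.percentile(Z[k],[1,99]).round(1))
a=cv2.resize(cv2.imread("pics/k_scene.png")[160:250,250:370],(533,400)); b=cv2.imread("pics/k_side.png")[140:220,215:295]
cv2.imwrite("pics/c7.png",cv2.resize(np.hstack([a,cv2.resize(b,(400,400))]),(800,343)))
E
```

```text
t: 14.32
eef_pos: [496.0, -251.7, 84.4]
tcp_rot: [3.141, 0.0, 2.182]
ft_force: [0.6, 0.4, -0.0]
opening: 0.587
grip_force: 0.0
t: 14.48
eef_pos: [495.9, -251.6, 84.3]
tcp_rot: [3.141, 0.0, 2.182]
ft_force: [0.9, 0.7, 0.3]
opening: 0.713
grip_force: 0.0
t: 14.9
eef_pos: [495.4, -251.3, 236.6]
tcp_rot: [-3.141, -0.001, 2.182]
ft_force: [0.6, -1.0, 0.3]
opening: 0.751
grip_force: 0.0
t: 15.32
eef_pos: [495.4, -251.4, 233.1]
tcp_rot: [-3.141, -0.002, 2.182]
ft_force: [-0.4, -0.2, 0.1]
opening: 0.752
grip_force: 0.0
[(-45, np.float64(155.5)), (-35, np.float64(155.6)), (-25, np.float64(157.9)), (-15, np.float64(158.0)), (-5, np.float64(155.7)), (5, np.float64(156.0)), (15, np.float64(155.1)), (25, np.float64(155.8)), (35, np.float64(156.2)), (45, np.float64(155.9)), (55, np.float64(155.7)), (65, np.float64(155.5)), (75, np.float64(155.9)), (85, np.float64(156.3))]
15.4167 [ 495.62485873 -251.46494636  233.31948481] [-3.14100342e+00 -1.79127601e-03  2.18204827e+00]
15.4667 [ 495.6884064  -251.53583932  233.49305942] [-3.14110264e+00 -1.46012685e-03  2.18204380e+00]
15.5167 [ 495.76907203 -251.54116245  233.66285503] [-3.14123461e+00 -1.16327800e-03  2.18212510e+00]
scene eyetop 15 A [-1.   3.3  6.2] B [-10.6   6.   10.7] Z [157.2 162.5]
scene body 228 A [-20.5   6.   24.9] B [-1.6 18.4 25. ] Z [46.  79.5]
scene head 12 A [ 7.5 10.7 12.9] B [-0.7  1.6  5.5] Z [144.9 155.7]
side eyetop 19 A [-1.7  3.2  8.1] B [-11.5  -1.9   7.8] Z [157.2 161.7]
side body 198 A [-5.7 18.8 25.8] B [-24.3 -12.8  17.1] Z [46.4 79.7]
side head 15 A [ 8.5 11.7 14.8] B [-6.2 -1.6  3.9] Z [146.5 154.7]
wrist eyetop 237 A [-2.7  1.3  5. ] B [-12.   -0.1  12.3] Z [157.2 162.5]
wrist body 142 A [11.6 21.6 23.9] B [-19.9  -0.1  19.9] Z [47.1 79.4]
wrist head 82 A [ 6.3 10.5 12. ] B [-5.7 -0.1  5.5] Z [145.7 156.1]
```

View pics/c7.png

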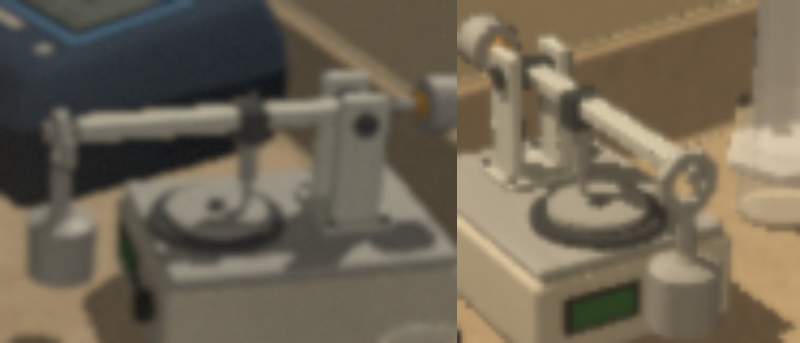

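Both crops show the arm level, the pin on the disc, and the weight hanging upright from its eye at (60,140) and (690,180), with the gripper clear. I'll let it settle a moment, check for swing and hand in.

```bash
for i in 1 2 3; do echo '{"dx":[0, 0, 0, 0, 0], "dy":[0, 0, 0, 0, 0], "dz":[0, 0, 0, 0, 0], "turn":[0, 0, 0, 0, 0], "jaw":[0.75, 0.75, 0.75, 0.75, 0.75]}' | python3 steer.py >/dev/null; done
cat > sw.py <<'E'
from h import *
for i in range(4):
    im,d,ci=grab("side"); P=cloud(d,ci).reshape(-1,3); P=P[np.isfinite(P).all(1)]
    k=(np.linalg.norm(P[:,:2]-[495.4,-251.3],axis=1)<35)&(P[:,2]>42)&(P[:,2]<82); print(k.sum(),P[k].mean(0).round(2))
E
python3 sw.py
```

```text
211 [ 495.28 -232.78   64.29]
210 [ 495.24 -232.69   64.45]
208 [ 495.33 -232.75   63.99]
209 [ 495.4  -232.43   64.24]
```

```bash
python3 -c "
from cell import env, imaging
print(env.job_done())"
```

```text
the job is handed in; nothing more can be done
None
```

I pushed the load arm down level until the pin rested on the disc, then hung the largest weight by its eye on the peg behind the head. It hangs at rest with the gripper clear, and the job was handed in at about 17 s (no verdict was printed).

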